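# Load a vial into the hand labeller

## Task

Load the amber vial into the hand-crank labeller so that it is ready for its label: push its side to roll it off the tray, over the front roller, until it settles in the hollow between the two black rollers - never lift it, and do not let it run on over the rear roller. Then slide it along the rollers until you feel its base press lightly on the pad of the side guide and leave it touching there (the guide is only nipped up, so do not push hard), and finally swing the pressure arm forward and down so that its roller rests on the vial. Treat the glass gently and leave the things standing around where they are.

Things in the scene. Friction and masses are not known exactly. Their poses are not given: they have to be found in the camera images.
- labeller: Fixed hand-crank labeller, base plate 318 x 216 mm; origin on the bench below the middle of the hollow between its two rollers. x points the way the vial rolls in (from tray to label reel), y along the rollers, z up. Side frames beyond y = +-99 mm: 38 mm high, x = -30 to 120. Arm posts at x = 78, y = +-45: 96 mm high. Label reel at x = 132: 86 mm high. Crank: y = -107 to -147, x = -70 to 0, 40 mm high.
- tray (a point): Middle of the flat aluminium infeed tray's top: 35 mm above the bench, at x = -91 mm in the labeller. The top is 126 mm (x = -152 to -26) by 196 mm (along y); rims 45 mm high (10 mm above the top) run along its front end and both sides.
- hollow (a point): Where the vial's axis comes to lie between the two black rollers: x = 0, y = 0, 57.5 mm high in the labeller. The rollers turn freely, radius 10 mm, 196 mm long, axles at x = -12.5 and +12.5 mm, 28 mm high; they stand 3 mm above the tray. On top of a roller the vial's axis is 60 mm high.
- vial: Loose amber glass vial with black screw cap, lying on its side, 0.18 to 0.30 kg. y runs along it from base to cap; origin on its axis, midway along the 120 mm length. Glass: radius 22, y = -60 (base) to +34 mm; cap: radius 19.5, y = 36 to 60. Starts on the tray, axis 57 mm high, nearly parallel to the rollers; rolls very easily and runs on if pushed fast. Rolling it over the front roller takes 1 to 2 N, sliding it along the rollers 1 to 3 N.
- vial_base (a point): Middle of the vial's flat base, y = -60 mm in the vial.
- vial_cap (a point): Middle of the flat end of the cap, y = +60 mm in the vial.
- guide_rail: Thin steel rail along the labeller's y that carries the side guide: an aluminium fence across the rollers at the -y end with a round black buffer pad (20 mm across, 57 mm high, at x = 0) facing +y. Origin at the rail's middle: labeller x = 46, y = 0, 30 mm high. The guide is set anew each time and not reported: pad face 57 to 80 mm to the -y side. The pad yields 1 mm per 1.5 N and is rigid after 3 mm.
- pressure_arm (a joint): Hinge of the pressure arm, rad: 0 = level, pointing to the labeller's -x, its rubber roller on a vial in the hollow; 1.57 = upright; starts at 1.75 to 1.95, leaning back. Hinge line along y at x = 78 mm, 89 mm high in the labeller. Damped: brought forward to about 1.2 it sinks by its own weight in 1 to 2 s, below 0 if no vial is there. Stops at 2.0 and -0.15.
- red_handle (a point): Middle of the red handle bar of the pressure arm: diameter 13 mm, 92 mm long along the labeller's y, 101 mm from the hinge line (at joint 0 it is at x = -21 mm, 107 mm high in the labeller; with the arm open it is some 190 mm above the bench).
- bottle_a: Reagent bottle with blue cap, 56 mm diameter, 104 mm tall, origin under its middle; stays where it is.
- tip_box_red: Red pipette tip box, 86 x 121 x 67 mm, origin under its middle; stays where it is.
- flask_1: Stoppered conical flask, 63 mm diameter, 139 mm tall, origin under its middle; stays where it is.
- beaker_foil: Beaker with a foil cover, 117 mm diameter, 116 mm tall, origin under its middle; stays where it is.
Not all that is in view belongs to the job. There is more than one size of the vial; the job needs the larger.

How it is judged:
By the outcome, as a careful person would: the job done as asked, in the order asked, and still so for the second after the job is handed in, with the robot touching nothing.
It also fails if it takes over 58 s, if anything falls off the work surface, if the arm or the gripper's body presses on something with over 40 N, if the wrist force passes 120 N, or if a joint passes its speed limit or range.

## Robot

A 7-joint arm with a two-finger parallel gripper is mounted at the origin on a cart in front of the work surface, level with it; the furniture and walls round the work are solid. World frame = base frame: x ahead of the robot, y to its left, z up, the work surface at z = 0. Lengths are in m, angles in rad, forces in N, time in s.
With the tool pointing down it reaches from about 0.4 to 0.85 m from the base axis. Payload 10.4 kg.
Tool frame: the origin (TCP) lies midway between the tips of the shut fingers; the grasp point (between the pads) lies 19 mm behind it; z points along the fingers, y is the line along which they close (so a half turn about z gives the same grasp; the last joint's range is limited). The gripper opens to 87 mm and grips with 3 to 60 N. Pads are 19 mm wide; open, the fingers measure 117 mm over their backs; the gripper's body (75 mm by 190 mm) begins 51 mm behind the grasp point.
Start: joints at [-1.281, 0.332, -0.065, 1.46, 0.022, 1.35, -0.088], TCP at [0.192, 0.595, 0.223] pointing down, gripper open.
Joint ranges: [-2.6, 2.6], [-0.5, 2.12], [-1.47, 1.34], [0.16, 2.42], [-1.27, 4.41], [0.06, 2.06], [-2.6, 2.6]. Speed limits (rad/s): [2.22, 2.22, 2.79, 2.79, 3.14, 3.14, 3.14].

## Interface

Orientations are given as a unit quaternion [x, y, z, w].
In Python, from bench import r gives the robot as it stands.
- The arm moves only by the tool arm_command, never from a script. Its arguments are lists of equal length, an entry for each row: "xyz": the shift along the world's x, y, z in m, a list of three; "rot": the turn, a rotation vector about the world's x, y, z in rad, a list of three. In form: {"xyz": [[tx, ty, tz], ...], "rot": [[ax, ay, az], ...]}. A call has 1 to 20 rows; each row is the pose to reach, as a shift and turn from the pose commanded when the call began; what a row does not reach only later rows make up. A row lasts 1/12 s, in which the tool goes at most 41.7 mm and 7.16 degrees, less where a joint would pass 70% of its speed; a pose out of reach is approached as far as the arm can. A call with a gripper value outside its range is refused whole. "grip" is the opening, from 0 (shut) to 1 (fully open), set as the call begins (left out, the last holds). The fingers move at their own pace and stop on an object; "squeeze" is the grip in N (left out, the last holds). Time passes only in rows, so rows that repeat a pose let the fingers close. It gives the time, the measured TCP pose, the force, the opening and the grip force at its end, in the units of the state.
- r.read_state(): the state, without advancing time (a new reading comes with each control period).
- r.camera(name): name is "scene" or "top"; returns the picture (400x640x3 uint8, red, green, blue); there is no depth.
- r.camera_model(name): a dict with "fx", "fy", "cx", "cy" (pixels), "T" (4x4, takes a point from camera to world coordinates). Camera axes: x right, y up, looking along -z (the intrinsics and any distortion apply to the point x, -y, -z); pixel columns grow to the right and rows downward; lengths in m; the calibration is good to about 2 mm. A picture is of the moment at which its call begins. camera_model takes no time and is no camera call.
- r.close_job(): hands the job in; it is judged then, once.
Trained networks look in the newest picture that a camera, given by its name, has taken for a name from the list of things; names that differ only in an ending like _2 or _b are one class to them, and where a whole thing is asked for, a point or a joint stands for the part that bears it (a point fixed in the world has none). Each returns a list of dicts, best first, with "conf" (0 to 1); they miss things now and then, are a little off and sometimes report something else, mostly with a low value. They report only what shows in the picture. A call takes as long as a camera call. They do not tell look-alikes from the thing itself.
- r.look_for(label, camera): "at" ([x, y, z] in m, in the coordinates of the camera as it stood for that picture, good to about 4 mm: the middle of the surface that is visible of it).
- r.spot_point(label, camera): "at" ([x, y, z] in m, in the coordinates of the camera as it stood for that picture, good to about 4 mm: a listed point, or the origin of a listed thing).
The state is a dict: "time": time; "joint_positions": joint angles; "joint_vel": joint speeds; "joint_torque": joint torques, N m; "ee_pos": TCP position; "eef_rot": TCP orientation; "ft_force": force on the tool from outside, world axes, zero at the start; "torque": the same for the moment, N m; "width": finger opening in m; "grip_force": force on a finger pad.
Only numpy, scipy, OpenCV 4.12 (cv2) and the standard library are available. Lean on these libraries where they do the work, as an engineer would, in place of code of your own. Each camera call takes 0.05 s, during which the arm holds its last target. There are 200 camera calls.

## Working session

There is one attempt and no reset: what is moved stays moved. The work goes in short steps, Python scripts to look and compute and a tool call to move; the robot and the scene stay as the last step left them, time stands still between calls to the robot, and variables do not carry over. Pictures are saved under pics/ and viewed, at most 11 in all, crops included, and the job is handed in when it is done.

Besides the shell and the picture viewer there is one more tool, called after ">>>" by a JSON object that holds its "api" and its "payload", one argument or row to a line. arm_command: Moves the arm, as the interface text tells. Its arguments: {"type":"object","properties":{"xyz":{"type":"array"},"rot":{"type":"array"},"grip":{"type":"number"},"squeeze":{"type":"number"}},"required":["xyz","rot"]}

```bash
mkdir -p pics; cat > h.py <<'E'
from bench import r
import numpy as np, cv2
def snap(c,n):
    im=r.camera(c); cv2.imwrite(f'pics/{n}.png',im[:,:,::-1]); return im
def W(c,p):
    return (np.array(r.camera_model(c)['T'])@np.r_[p,1])[:3]
def pts(c,labels,f=None):
    for l in labels:
        for d in (f or r.spot_point)(l,c)[:3]:
            print(c,l,np.round(W(c,d['at']),4),round(d['conf'],2))
E
python3 - <<'E'
from h import *
np.set_printoptions(suppress=True,precision=4)
for c in('scene','top'):
    snap(c,c+'0'); print(r.camera_model(c)); pts(c,['labeller','tray','hollow','vial','vial_base','vial_cap','guide_rail','red_handle','bottle_a','tip_box_red','flask_1','beaker_foil'])
print(r.read_state())
E
```

```text
{'fx': 439.7297403434031, 'fy': 439.7297403434031, 'cx': 312.93020266251614, 'cy': 197.54234137209616, 'T': array([[ 0.7541,  0.4019, -0.5195, -0.0744],
       [-0.6566,  0.4805, -0.5814, -0.6993],
       [ 0.016 ,  0.7795,  0.6262,  0.8131],
       [ 0.    ,  0.    ,  0.    ,  1.    ]])}
scene labeller [ 0.5383 -0.0113  0.0008] 0.89
scene tray [ 0.445  -0.0187  0.0381] 0.89
scene vial [ 0.3625 -0.2557  0.0177] 0.66
scene vial [ 0.4569 -0.0019  0.0528] 0.64
scene vial_base [ 0.3968 -0.2399  0.0144] 0.6
scene vial_cap [ 0.3224 -0.273   0.0182] 0.89
scene vial_cap [0.4455 0.0574 0.055 ] 0.66
scene vial_cap [ 0.6734 -0.0032  0.1726] 0.66
scene guide_rail [ 0.5816 -0.0059  0.0347] 0.85
scene guide_rail [0.4477 0.062  0.0574] 0.59
scene red_handle [ 0.6707 -0.0046  0.1723] 0.9
scene bottle_a [ 0.6102  0.2554 -0.002 ] 0.68
scene bottle_a [ 0.4452 -0.0203  0.0398] 0.31
scene tip_box_red [ 0.6244 -0.3287 -0.0009] 0.67
scene flask_1 [ 0.465  -0.3252 -0.0012] 0.71
scene beaker_foil [0.7281 0.2842 0.0028] 0.6
{'fx': 503.837015713147, 'fy': 503.837015713147, 'cx': 320.69306975329147, 'cy': 201.3
[... 899 characters left out ...]
 0.6271 -0.3296 -0.0077] 0.86
top tip_box_red [ 0.5874 -0.0059  0.0282] 0.61
top flask_1 [ 0.4655 -0.3212 -0.0019] 0.91
top beaker_foil [ 0.7267  0.28   -0.0037] 0.66
{'time': 1.3, 'joint_positions': array([-1.2806,  0.3322, -0.0647,  1.4601,  0.0216,  1.3499, -0.0885]), 'joint_vel': array([ 0.0005, -0.0009,  0.0005,  0.    ,  0.0015,  0.0001,  0.0008]), 'joint_torque': array([  0.0007, -62.3047,   0.025 , -39.0115,  -0.0612,   0.0317,
         0.    ]), 'ee_pos': array([0.1923, 0.5947, 0.2226]), 'eef_rot': array([ 0.1557,  0.9878,  0.0001, -0.    ]), 'ft_force': array([-0.9285, -0.7199,  0.538 ]), 'torque': array([ 0.0054,  0.0259, -0.0402]), 'grip_force': 0.0, 'width': 0.08713996499275346}
```

View pics/scene0.png

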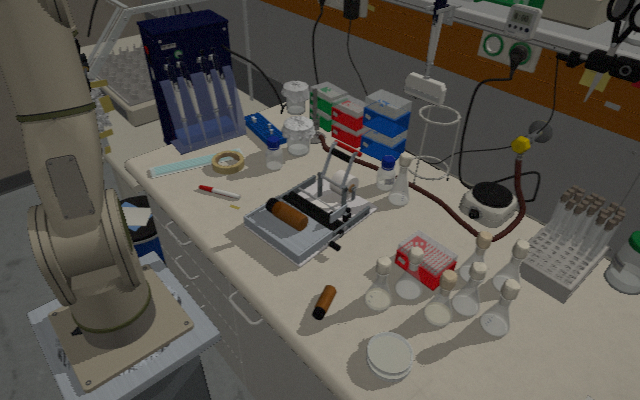

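View pics/top0.png

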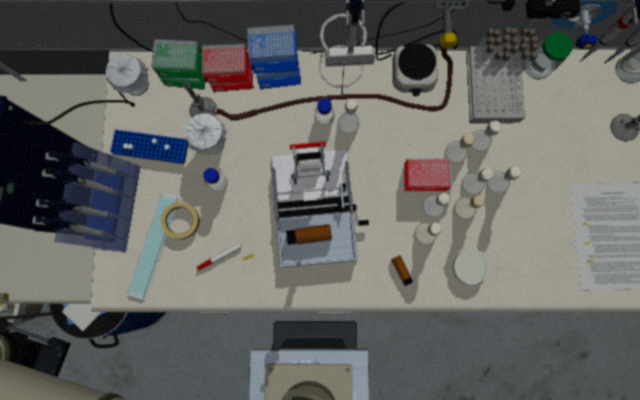

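The labeller sits around (320,215) in the top view, with the large vial on its tray at (310,234). The small look-alike vial is loose on the bench at (401,270). Next I'll refine the labeller pose by overlaying the model on the picture.

```bash
cat >> h.py <<'E'
def proj(c,P):
    m=r.camera_model(c); T=np.linalg.inv(m['T']); p=(T[:3,:3]@np.array(P).T).T+T[:3,3]
    return np.c_[m['cx']+m['fx']*p[:,0]/-p[:,2], m['cy']+m['fy']*p[:,1]/p[:,2]]
def L2W(pose,P):
    x,y,a=pose; P=np.atleast_2d(P).astype(float)/1000; c,s=np.cos(a),np.sin(a)
    return np.c_[x+c*P[:,0]-s*P[:,1], y+s*P[:,0]+c*P[:,1], P[:,2]]
def overlay(c,im,pose,n,box,k=5,segs=None):
    S=segs or [([-12.5,-98,38],[-12.5,98,38]),([12.5,-98,38],[12.5,98,38]),([-152,-98,45],[-152,98,45]),([-152,-98,45],[-26,-98,45]),([-152,98,45],[-26,98,45])]
    x0,y0,x1,y1=box; o=cv2.resize(im[y0:y1,x0:x1,::-1],None,fx=k,fy=k,interpolation=cv2.INTER_CUBIC)
    for a,b in S:
        q=((proj(c,L2W(pose,[a,b]))-[x0,y0]+.5)*k).astype(int); cv2.line(o,tuple(map(int,q[0])),tuple(map(int,q[1])),(0,255,0),1)
    cv2.imwrite(f'pics/{n}.png',o)
E
python3 - <<'E'
from h import *
L=[([.5383,-.0113],[0,0]),([.5336,-.0146],[0,0]),([.5345,-.0153],[0,0]),([.445,-.0187],[-91,0]),([.449,-.0226],[-91,0]),([.5816,-.0059],[46,0]),([.5845,-.0075],[46,0]),([.6707,-.0046],[134,0]),([.6677,.0011],[134,0])]
from scipy.optimize import least_squares
f=lambda p:np.concatenate([L2W(p,[b+[0]])[0,:2]-a for a,b in L])
p=least_squares(f,[.535,-.013,.08]).x; print(p)
im=cv2.imread('pics/top0.png')[:,:,::-1]; overlay('top',im,p,'ov1',(255,135,375,275),5)
E
```

```text
[ 0.53639855 -0.01278039  0.08788562]
```

View pics/ov1.png

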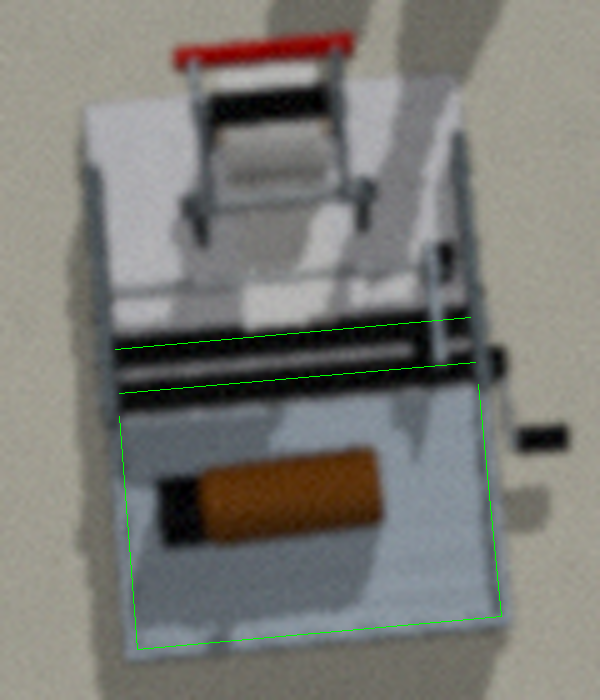

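The rollers, tray and fence pad (~(420,345) in the crop) match the fit to within 1 px, with yaw about 0.083. The base of the vial is clear of the pad. I'm moving behind the vial now.

>>> {"api": "arm_command", "payload": {
  "xyz": [
    [0.011,-0.03,0],
    [0.022,-0.061,0],
    [0.033,-0.091,0],
    [0.044,-0.122,0],
    [0.054,-0.152,0],
    [0.065,-0.183,0],
    [0.076,-0.213,0],
    [0.087,-0.244,0],
    [0.098,-0.274,0],
    [0.109,-0.305,0],
    [0.12,-0.335,0],
    [0.131,-0.366,0],
    [0.141,-0.396,0],
    [0.152,-0.427,0],
    [0.163,-0.457,0],
    [0.174,-0.488,0],
    [0.185,-0.518,0],
    [0.196,-0.549,0],
    [0.207,-0.579,0],
    [0.218,-0.61,0]
  ],
  "rot": [
    [0,0,0.02],
    [0,0,0.04],
    [0,0,0.06],
    [0,0,0.08],
    [0,0,0.1],
    [0,0,0.12],
    [0,0,0.14],
    [0,0,0.16],
    [0,0,0.18],
    [0,0,0.2],
    [0,0,0.22],
    [0,0,0.24],
    [0,0,0.26],
    [0,0,0.28],
    [0,0,0.3],
    [0,0,0.32],
    [0,0,0.34],
    [0,0,0.36],
    [0,0,0.38],
    [0,0,0.395]
  ],
  "grip": 0.57
}}

```text
time: 2.97
ee_pos: [0.4106, -0.0169, 0.2229]
eef_rot: [-0.042, 0.999, 0.0, 0.0]
ft_force: [0.7, 1.3, 0.8]
width: 0.0495
grip_force: 0.0
```

>>> {"api": "arm_command", "payload": {
  "xyz": [
    [0,0,-0.025],
    [0,0,-0.05],
    [0,0,-0.075],
    [0,0,-0.1],
    [0,0,-0.12],
    [0,0,-0.125],
    [0,0,-0.125]
  ],
  "rot": [
    [0,0,0],
    [0,0,0],
    [0,0,0],
    [0,0,0],
    [0,0,0],
    [0,0,0],
    [0,0,0]
  ]
}}

```text
time: 3.55
ee_pos: [0.4095, -0.0155, 0.0968]
eef_rot: [-0.041, 0.999, -0.0, -0.001]
ft_force: [-0.0, -0.4, -0.4]
width: 0.0497
grip_force: 0.0
```

```bash
python3 - <<'E'
from h import *
im=snap('scene','s1'); o=im[170:300,220:400,::-1]; cv2.imwrite('pics/s1c.png',cv2.resize(o,None,fx=4,fy=4,interpolation=cv2.INTER_CUBIC))
print(r.read_state()['ee_pos'],r.read_state()['ft_force'])
E
```

```text
[ 0.41036467 -0.0154086   0.0979696 ] [ 0.19218373 -0.49613108  0.16127894]
```

View pics/s1c.png

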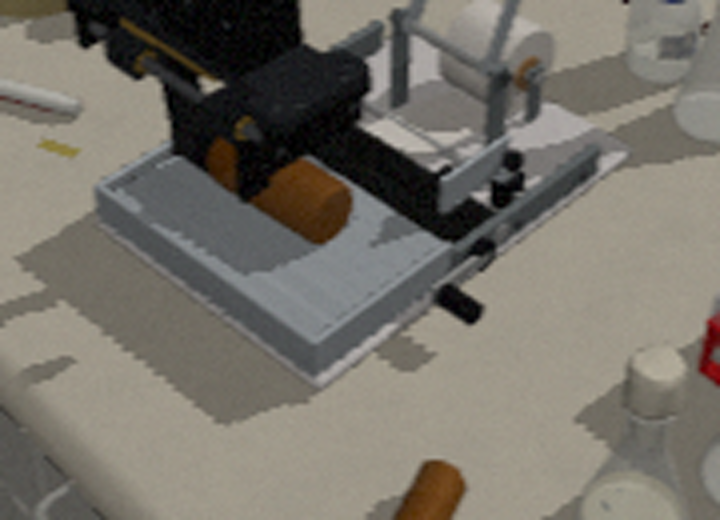

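>>> {"api": "arm_command", "payload": {
  "xyz": [
    [0,0,-0.02],
    [0,0,-0.038],
    [0,0,-0.046],
    [0,0,-0.047],
    [0,0,-0.047],
    [0.002,0,-0.047],
    [0.004,0,-0.047],
    [0.006,0.0005,-0.047],
    [0.008,0.0007,-0.047],
    [0.01,0.0008,-0.047],
    [0.012,0.001,-0.047],
    [0.014,0.0012,-0.047],
    [0.016,0.0013,-0.047],
    [0.018,0.0015,-0.047],
    [0.02,0.0017,-0.047],
    [0.022,0.0018,-0.047],
    [0.0245,0.002,-0.047],
    [0.027,0.0022,-0.047],
    [0.0295,0.0025,-0.047],
    [0.032,0.0027,-0.047]
  ],
  "rot": [
    [0,0,0],
    [0,0,0],
    [0,0,0],
    [0,0,0],
    [0,0,0],
    [0,0,0],
    [0,0,0],
    [0,0,0],
    [0,0,0],
    [0,0,0],
    [0,0,0],
    [0,0,0],
    [0,0,0],
    [0,0,0],
    [0,0,0],
    [0,0,0],
    [0,0,0],
    [0,0,0],
    [0,0,0],
    [0,0,0]
  ]
}}

```text
time: 5.27
ee_pos: [0.4426, -0.0126, 0.0506]
eef_rot: [-0.041, 0.999, 0.0, -0.0]
ft_force: [0.4, -0.9, -0.2]
width: 0.0495
grip_force: 0.1
```

```bash
python3 - <<'E'
from h import *
np.set_printoptions(suppress=True,precision=4)
im=snap('top','t2'); pts('top',['vial','vial_base','vial_cap']); print(r.read_state()['ee_pos'],r.read_state()['ft_force'])
S=[([-12.5,-98,38],[-12.5,98,38]),([12.5,-98,38],[12.5,98,38])]
overlay('top',im,(.535,-.0127,.083),'t2c',(255,135,375,275),4,S)
E
```

```text
top vial [ 0.3622 -0.2515  0.0151] 0.66
top vial_base [ 0.4032 -0.2389  0.0129] 0.78
top vial_cap [ 0.3269 -0.2716  0.0146] 0.84
[ 0.4423 -0.0127  0.0505] [0.0779 0.9816 0.1707]
```

View pics/t2c.png

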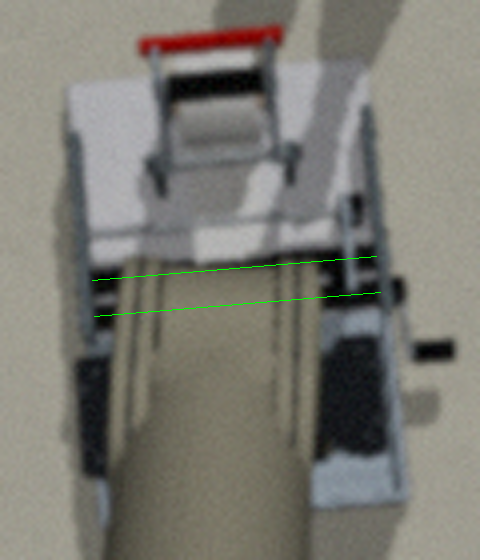

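The robot hides the vial from above, with only the rollers and fence pad visible. I'll track it with the scene camera instead.

```bash
cat >> h.py <<'E'
P=(.535,-.0127,.083)
def W2L(w):
    d=np.array(w)[:2]-P[:2]; c,s=np.cos(P[2]),np.sin(P[2]); return np.round(1000*np.array([c*d[0]+s*d[1],-s*d[0]+c*d[1],w[2]]),1)
def amber(im):
    h=cv2.cvtColor(np.ascontiguousarray(im),cv2.COLOR_RGB2HSV); m=cv2.inRange(h,(5,140,40),(18,255,255)); m[:170]=0; m[265:]=0; m[:,:240]=0; m[:,380:]=0
    y,x=np.nonzero(m); return (len(x),x.min(),x.max(),y.min(),y.max(),x[x.argmax()],y[x.argmax()]) if len(x) else 0
E
python3 - <<'E'
from h import *
im=snap('scene','s2'); print(amber(cv2.imread('pics/s1.png')[:,:,::-1]),amber(im))
for l in('vial','vial_base','vial_cap'):
    for d in r.spot_point(l,'scene'): print(l,W2L(W('scene',d['at'])),round(d['conf'],2))
print(W2L(r.read_state()['ee_pos']))
# predicted base-center pixel for axis positions
for x in(-82,-70,-55,-26,0): print(x,proj('scene',L2W(P,[[x,-40,57]]))[0].round(1))
o=im[170:300,220:400,::-1]; cv2.imwrite('pics/s2c.png',cv2.resize(o,None,fx=4,fy=4,interpolation=cv2.INTER_CUBIC))
E
```

```text
(407, np.int64(252), np.int64(351), np.int64(177), np.int64(230), np.int64(351), np.int64(186)) (132, np.int64(265), np.int64(314), np.int64(192), np.int64(225), np.int64(314), np.int64(215))
vial [-191.5 -228.5   17.4] 0.57
vial [-55.9  19.7  51.3] 0.49
vial_base [-154.5 -213.    16.1] 0.75
vial_base [-53.3 -41.5  63.5] 0.72
vial_cap [-231.3 -241.3   17.8] 0.85
vial_cap [-60.2  78.6  56.2] 0.51
[-92.5   7.8  50.6]
-82 [300.4 224.4]
-70 [303.8 222.2]
-55 [307.9 219.5]
-26 [315.7 214.3]
0 [322.5 209.8]
```

View pics/s2c.png

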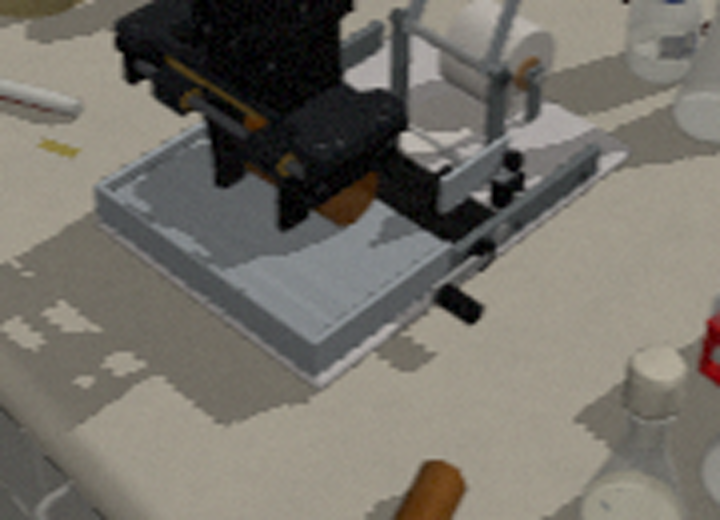

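The vial is being pushed squarely; its axis is now around x=-56. I'll continue slowly.

>>> {"api": "arm_command", "payload": {
  "xyz": [
    [0.002,0.0002,0],
    [0.004,0.0003,0],
    [0.006,0.0005,0],
    [0.008,0.0007,0],
    [0.01,0.0008,0],
    [0.012,0.001,0],
    [0.014,0.0012,0],
    [0.016,0.0013,0],
    [0.018,0.0015,0],
    [0.0195,0.0016,0],
    [0.021,0.0017,0],
    [0.0225,0.0018,0],
    [0.024,0.002,0],
    [0.025,0.002,0],
    [0.026,0.0022,0],
    [0.026,0.0022,0]
  ],
  "rot": [
    [0,0,0],
    [0,0,0],
    [0,0,0],
    [0,0,0],
    [0,0,0],
    [0,0,0],
    [0,0,0],
    [0,0,0],
    [0,0,0],
    [0,0,0],
    [0,0,0],
    [0,0,0],
    [0,0,0],
    [0,0,0],
    [0,0,0],
    [0,0,0]
  ]
}}

```text
time: 7.0
ee_pos: [0.4685, -0.0104, 0.0506]
eef_rot: [-0.041, 0.999, 0.0, 0.0]
ft_force: [0.0, 0.2, 0.6]
width: 0.0498
grip_force: 0.0
```

```bash
cat > v.py <<'E'
from h import *
im=r.camera('scene'); print(amber(im))
for l in('vial','vial_base','vial_cap'):
    for d in r.spot_point(l,'scene'):
        q=W2L(W('scene',d['at']))
        if q[1]>-150: print(l,q,round(d['conf'],2))
s=r.read_state(); print(W2L(s['ee_pos']),s['ft_force'].round(2),s['time'])
E
python3 v.py
```

```text
(148, np.int64(273), np.int64(319), np.int64(183), np.int64(221), np.int64(319), np.int64(209))
vial [-35.5  20.4  52.1] 0.63
vial_base [-28.8 -41.7  60.3] 0.55
vial_cap [-32.3  81.8  58.4] 0.53
[-66.3   7.8  50.6] [ 0.06 -0.31  0.69] 7.2
```

>>> {"api": "arm_command", "payload": {
  "xyz": [
    [0.001,0.0001,0],
    [0.002,0.0002,0],
    [0.003,0.0002,0],
    [0.004,0.0003,0],
    [0.005,0.0004,0],
    [0.006,0.0005,0],
    [0.007,0.0006,0],
    [0.008,0.0007,0],
    [0.009,0.0007,0],
    [0.01,0.0008,0],
    [0.011,0.0009,0],
    [0.012,0.001,0],
    [0.013,0.0011,0],
    [0.014,0.0012,0],
    [0.014,0.0012,0]
  ],
  "rot": [
    [0,0,0],
    [0,0,0],
    [0,0,0],
    [0,0,0],
    [0,0,0],
    [0,0,0],
    [0,0,0],
    [0,0,0],
    [0,0,0],
    [0,0,0],
    [0,0,0],
    [0,0,0],
    [0,0,0],
    [0,0,0],
    [0,0,0]
  ]
}}

```text
time: 8.45
ee_pos: [0.4827, -0.0092, 0.0507]
eef_rot: [-0.041, 0.999, -0.0, 0.0]
ft_force: [-0.9, 1.0, 0.9]
width: 0.0495
grip_force: 0.3
```

```bash
python3 v.py
```

```text
(142, np.int64(282), np.int64(350), np.int64(182), np.int64(218), np.int64(350), np.int64(190))
vial [-18.8  20.8  54.5] 0.59
vial_base [-17.3 -39.4  64.9] 0.54
vial_cap [-18.9  83.2  59.3] 0.63
vial_cap [100.4 260.9  -3.7] 0.32
vial_cap [-1.7  1.9 55.3] 0.29
[-52.1   7.8  50.6] [ 0.19 -0.55 -0.65] 8.65
```

>>> {"api": "arm_command", "payload": {
  "xyz": [
    [0.0007,0.0001,0],
    [0.0014,0.0001,0],
    [0.0021,0.0002,0],
    [0.0028,0.0002,0],
    [0.0035,0.0003,0],
    [0.0042,0.0003,0],
    [0.0049,0.0004,0],
    [0.0056,0.0005,0],
    [0.0063,0.0005,0],
    [0.007,0.0006,0],
    [0.007,0.0006,0],
    [0.007,0.0006,0]
  ],
  "rot": [
    [0,0,0],
    [0,0,0],
    [0,0,0],
    [0,0,0],
    [0,0,0],
    [0,0,0],
    [0,0,0],
    [0,0,0],
    [0,0,0],
    [0,0,0],
    [0,0,0],
    [0,0,0]
  ]
}}

```text
time: 9.65
ee_pos: [0.4894, -0.0086, 0.0506]
eef_rot: [-0.041, 0.999, 0.0, 0.0]
ft_force: [-0.5, -0.4, -0.3]
width: 0.0496
grip_force: 0.0
```

```bash
python3 v.py
```

```text
(142, np.int64(285), np.int64(351), np.int64(182), np.int64(217), np.int64(351), np.int64(186))
vial [-12.   19.8  55.6] 0.72
vial_base [-12.8 -37.1  62. ] 0.67
vial_cap [-11.7  80.1  59.6] 0.55
[-45.2   7.9  50.6] [-0.71 -0.12  0.16] 9.85
```

At the crest. A few more mm in small steps.

>>> {"api": "arm_command", "payload": {
  "xyz": [
    [0.0006,0,0],
    [0.0012,0.0001,0],
    [0.0018,0.0001,0],
    [0.0024,0.0002,0],
    [0.003,0.0002,0],
    [0.0035,0.0003,0],
    [0.0035,0.0003,0],
    [0.0035,0.0003,0],
    [0.0035,0.0003,0]
  ],
  "rot": [
    [0,0,0],
    [0,0,0],
    [0,0,0],
    [0,0,0],
    [0,0,0],
    [0,0,0],
    [0,0,0],
    [0,0,0],
    [0,0,0]
  ]
}}

```text
time: 10.6
ee_pos: [0.4928, -0.0083, 0.0506]
eef_rot: [-0.041, 0.999, 0.0, -0.0]
ft_force: [-0.1, 0.1, 0.5]
width: 0.0499
grip_force: 0.0
```

```bash
python3 v.py
```

```text
(119, np.int64(280), np.int64(326), np.int64(182), np.int64(215), np.int64(326), np.int64(204))
vial [-1.  22.5 52.5] 0.6
vial_base [  1.4 -40.1  60.4] 0.51
vial_base [ 0.8 82.7 58.8] 0.4
vial_cap [ 0.1 83.4 60.6] 0.59
[-41.7   7.9  50.6] [ 0.67 -0.64  0.92] 10.8
```

The vial is settled in the hollow (axis x≈0, cap end y≈82). I'll back off and go round to the cap end.

>>> {"api": "arm_command", "payload": {
  "xyz": [
    [-0.01,-0.001,0],
    [-0.02,-0.0017,0.005],
    [-0.02,-0.0017,0.035],
    [-0.02,-0.0017,0.06],
    [-0.015,0.02,0.06],
    [-0.003,0.045,0.06],
    [0.01,0.07,0.06],
    [0.025,0.09,0.06],
    [0.0336,0.0995,0.06],
    [0.0336,0.0995,0.06],
    [0.0336,0.0995,0.06]
  ],
  "rot": [
    [0,0,0],
    [0,0,0],
    [0,0,0],
    [0,0,0],
    [0,0,0],
    [0,0,0],
    [0,0,0],
    [0,0,0],
    [0,0,0],
    [0,0,0],
    [0,0,0]
  ],
  "grip": 0
}}

```text
time: 11.72
ee_pos: [0.5258, 0.0908, 0.1103]
eef_rot: [-0.041, 0.999, -0.0, -0.0]
ft_force: [-0.1, -0.8, 0.2]
width: 0.0003
grip_force: 0.0
```

```bash
python3 v.py; python3 - <<'E'
from h import *
im=snap('top','t3')
S=[([0,y,57],[14,y,57]) for y in(-40,-60,-70,-80)]+[([0,82,57],[14,82,57])]
overlay('top',im,P,'t3c',(255,150,375,260),5,S)
E
```

```text
(526, np.int64(293), np.int64(353), np.int64(185), np.int64(215), np.int64(353), np.int64(185))
vial [ 0.  22.6 53.5] 0.84
vial_base [  2.4 -40.7  59.9] 0.78
vial_cap [ 0.5 81.  56.7] 0.83
[ -0.6 103.2 110.6] [-0.31 -0.15 -0.15] 11.9167
```

View pics/t3c.png

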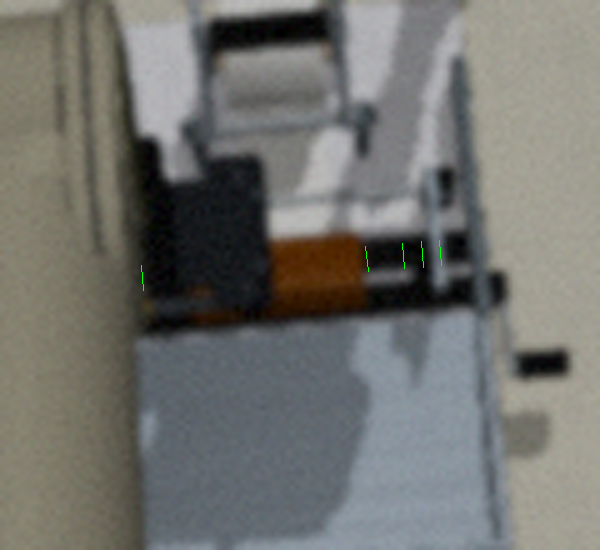

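Vial in the hollow, with its base at (363,270) in the crop (y≈-39). The pad face is at about (413,265), y≈-66, so the gap is roughly 27 mm. Descending beside the cap and sliding.

>>> {"api": "arm_command", "payload": {
  "xyz": [
    [0,0,-0.02],
    [0,0,-0.04],
    [0,0,-0.056],
    [0,0,-0.059],
    [0,0,-0.059],
    [0.0002,-0.002,-0.059],
    [0.0003,-0.004,-0.059],
    [0.0005,-0.0055,-0.059],
    [0.0006,-0.007,-0.059],
    [0.0007,-0.0085,-0.059],
    [0.0008,-0.01,-0.059],
    [0.001,-0.012,-0.059],
    [0.0012,-0.014,-0.059],
    [0.0013,-0.016,-0.059],
    [0.0015,-0.018,-0.059],
    [0.0015,-0.018,-0.059]
  ],
  "rot": [
    [0,0,0],
    [0,0,0],
    [0,0,0],
    [0,0,0],
    [0,0,0],
    [0,0,0],
    [0,0,0],
    [0,0,0],
    [0,0,0],
    [0,0,0],
    [0,0,0],
    [0,0,0],
    [0,0,0],
    [0,0,0],
    [0,0,0],
    [0,0,0]
  ]
}}

```text
time: 13.3
ee_pos: [0.528, 0.0729, 0.0516]
eef_rot: [-0.041, 0.999, 0.0, 0.0]
ft_force: [-0.8, 1.6, 0.1]
width: 0.0006
grip_force: 0.5
```

```bash
cat > f.py <<'E'
from h import *
c,s=np.cos(P[2]),np.sin(P[2]); F=[]
for i in range(6):
    im=r.camera('top' if i%2 else 'scene'); st=r.read_state(); F.append(st['ft_force'])
F=np.array(F); fy=-s*F[:,0]+c*F[:,1]
print('Fy',fy.round(2),'mean',fy.mean().round(2),W2L(st['ee_pos']),round(st['time'],2))
im=r.camera('top').astype(int)
# amber extent along labeller y in the top image at x=0, z~66
ys=np.arange(-90,90,.5); px=proj('top',L2W(P,[[-6,y,78] for y in ys]))
v=np.array([cv2.getRectSubPix(im.astype(np.float32),(1,3),tuple(map(float,q))).mean((0,1)) for q in px])
a=(v[:,0]-v[:,2])>40
print('amber y',ys[a].min() if a.any() else None, ys[a].max() if a.any() else None)
for l in('vial','vial_base','vial_cap'):
    for cam in ('scene','top'):
        for d in r.spot_point(l,cam):
            q=W2L(W(cam,d['at']))
            if q[1]>-150 and d['conf']>.45: print(l,cam,q,round(d['conf'],2))
E
python3 f.py
```

```text
Fy [ 1.44  0.13  0.01  0.69  0.7  -0.64] mean 0.39 [-0.  86.1 51.5] 13.6
amber y -42.5 -9.0
vial scene [ 4.6 14.8 52.3] 0.9
vial top [ 1.1 15.1 61.4] 0.75
vial_base scene [  1.  -47.3  60.3] 0.79
vial_base top [  3.5 -42.9  56. ] 0.8
vial_base top [-1.9 16.4 57.8] 0.64
```

>>> {"api": "arm_command", "payload": {
  "xyz": [
    [0.0001,-0.001,0],
    [0.0002,-0.002,0],
    [0.0003,-0.003,0],
    [0.0003,-0.004,0],
    [0.0004,-0.005,0],
    [0.0005,-0.006,0],
    [0.0006,-0.007,0],
    [0.0007,-0.008,0],
    [0.0007,-0.009,0],
    [0.0008,-0.01,0],
    [0.0009,-0.011,0],
    [0.001,-0.012,0],
    [0.0011,-0.013,0],
    [0.0012,-0.014,0]
  ],
  "rot": [
    [0,0,0],
    [0,0,0],
    [0,0,0],
    [0,0,0],
    [0,0,0],
    [0,0,0],
    [0,0,0],
    [0,0,0],
    [0,0,0],
    [0,0,0],
    [0,0,0],
    [0,0,0],
    [0,0,0],
    [0,0,0]
  ]
}}

```text
time: 15.12
ee_pos: [0.5291, 0.0591, 0.0516]
eef_rot: [-0.041, 0.999, 0.0, -0.0]
ft_force: [-0.9, 1.4, -0.1]
width: 0.0002
grip_force: 0.7
```

```bash
python3 f.py; python3 - <<'E'
from h import *
im=snap('top','t4'); o=im[180:220,310:370,::-1]; a=cv2.resize(o,None,fx=10,fy=10,interpolation=cv2.INTER_CUBIC)
cv2.imwrite('pics/t4c.png',a)
E
```

```text
Fy [ 1.79  0.49  0.27  0.06  0.49 -0.91] mean 0.37 [ 0.1 72.  51.6] 15.42
amber y -56.5 -24.0
vial scene [ 0.1  0.2 51.5] 0.83
vial top [ 0.6  2.4 61.1] 0.46
vial_base scene [  0.1 -56.4  63. ] 0.76
vial_base top [  0.9 -54.9  56. ] 0.79
vial_cap scene [ 1.5 60.9 57.4] 0.62
```

View pics/t4c.png

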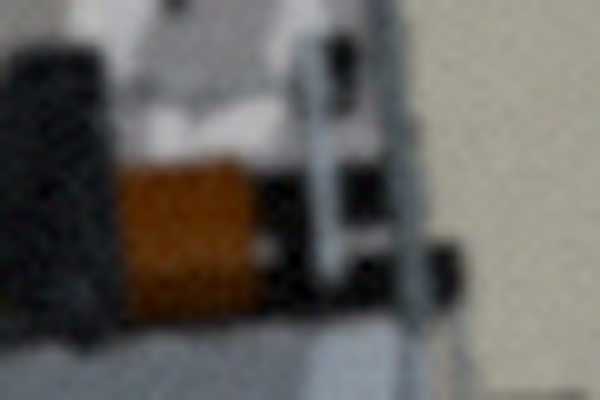

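Base edge at col 257, pad face near col 282 in the crop: about 6 mm left.

>>> {"api": "arm_command", "payload": {
  "xyz": [
    [0.0001,-0.001,0],
    [0.0002,-0.002,0],
    [0.0003,-0.003,0],
    [0.0003,-0.004,0]
  ],
  "rot": [
    [0,0,0],
    [0,0,0],
    [0,0,0],
    [0,0,0]
  ]
}}

```text
time: 16.15
ee_pos: [0.5294, 0.0553, 0.0516]
eef_rot: [-0.041, 0.999, 0.0, 0.0]
ft_force: [0.5, 1.2, 0.1]
width: 0.0005
grip_force: 0.7
```

```bash
cat > g.py <<'E'
from h import *
c,s=np.cos(P[2]),np.sin(P[2]); F=[r.read_state()['ft_force']]
for i in range(5):
    im=r.camera('top'); st=r.read_state(); F.append(st['ft_force'])
F=np.array(F); fy=-s*F[:,0]+c*F[:,1]
print('Fy',fy.round(2),'mean',fy.mean().round(2),W2L(st['ee_pos']),round(st['time'],2))
E
python3 g.py
```

```text
Fy [ 1.13  1.41  1.73  0.93  0.83 -0.09] mean 0.99 [ 0.1 68.  51.6] 16.4
```

>>> {"api": "arm_command", "payload": {
  "xyz": [
    [0.0001,-0.0005,0],
    [0.0001,-0.001,0]
  ],
  "rot": [
    [0,0,0],
    [0,0,0]
  ]
}}

```text
time: 16.57
ee_pos: [0.5295, 0.0543, 0.0516]
eef_rot: [-0.041, 0.999, 0.0, -0.0]
ft_force: [0.6, 1.5, 0.8]
width: 0.0008
grip_force: 0.7
```

```bash
python3 g.py
```

```text
Fy [1.49 2.22 1.77 1.59 1.84 1.14] mean 1.68 [ 0.1 67.1 51.6] 16.82
```

>>> {"api": "arm_command", "payload": {
  "xyz": [
    [0.0,-0.0005,0],
    [0.0001,-0.001,0]
  ],
  "rot": [
    [0,0,0],
    [0,0,0]
  ]
}}

```text
time: 16.98
ee_pos: [0.5296, 0.0533, 0.0516]
eef_rot: [-0.041, 0.999, 0.0, -0.0]
ft_force: [-0.5, 2.3, -0.1]
width: 0.0002
grip_force: 0.9
```

```bash
python3 g.py; python3 - <<'E'
from h import *
im=snap('top','t5'); o=im[180:220,310:370,::-1]; a=cv2.resize(o,None,fx=10,fy=10,interpolation=cv2.INTER_CUBIC)
cv2.imwrite('pics/t5c.png',a)
E
```

```text
Fy [2.37 2.09 1.42 1.17 0.79 2.05] mean 1.65 [ 0.1 66.1 51.6] 17.23
```

View pics/t5c.png

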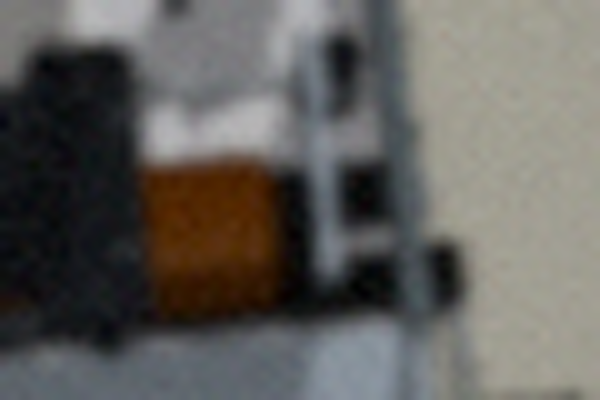

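Base edge at col 280 now, and the gap to the pad has nearly closed. Continuing in small steps, watching the force.

>>> {"api": "arm_command", "payload": {
  "xyz": [
    [0.0,-0.0005,0],
    [0.0001,-0.001,0]
  ],
  "rot": [
    [0,0,0],
    [0,0,0]
  ]
}}

```text
time: 17.45
ee_pos: [0.5297, 0.0524, 0.0516]
eef_rot: [-0.041, 0.999, 0.0, -0.0]
ft_force: [-0.7, 3.4, -0.0]
width: 0.0006
grip_force: 1.4
```

```bash
python3 g.py
```

```text
Fy [3.49 2.68 3.07 3.13 2.8  3.59] mean 3.13 [ 0.1 65.3 51.6] 17.7
```

The force rose to about 3.1 N, 1.5 N above sliding, so the base presses lightly on the pad (about 1 mm). I'll withdraw and go behind the red handle.

>>> {"api": "arm_command", "payload": {
  "xyz": [
    [-0.0003,0.003,0],
    [-0.0008,0.01,0],
    [-0.0017,0.02,0],
    [-0.0017,0.022,0.025],
    [-0.0017,0.022,0.06],
    [-0.0017,0.022,0.1],
    [-0.0017,0.022,0.14],
    [0,0.02,0.175],
    [0.02,0.01,0.185],
    [0.045,0,0.185],
    [0.07,-0.01,0.185],
    [0.095,-0.025,0.185],
    [0.12,-0.035,0.185],
    [0.145,-0.045,0.185],
    [0.163,-0.052,0.185],
    [0.163,-0.052,0.185],
    [0.163,-0.052,0.185]
  ],
  "rot": [
    [0,0,0],
    [0,0,0],
    [0,0,0],
    [0,0,0],
    [0,0,0],
    [0,0,0],
    [0,0,0],
    [0,0,0],
    [0,0,0],
    [0,0,0],
    [0,0,0],
    [0,0,0],
    [0,0,0],
    [0,0,0],
    [0,0,0],
    [0,0,0],
    [0,0,0]
  ]
}}

```text
time: 19.12
ee_pos: [0.6929, 0.0003, 0.2356]
eef_rot: [-0.041, 0.999, -0.001, -0.001]
ft_force: [-0.9, -1.0, -0.2]
width: 0.0005
grip_force: 0.0
```

```bash
sed -i "s/('vial','vial_base','vial_cap')/('vial_base','vial_cap','red_handle')/" v.py; python3 v.py; python3 - <<'E'
from h import *
im=snap('scene','s6'); cv2.imwrite('pics/s6c.png',cv2.resize(im[110:270,230:410,::-1],None,fx=3.5,fy=3.5,interpolation=cv2.INTER_CUBIC))
E
```

```text
(510, np.int64(300), np.int64(350), np.int64(190), np.int64(220), np.int64(350), np.int64(190))
vial_base [  2.1 -64.5  63.1] 0.89
vial_base [ 3.1 -3.8 54.3] 0.72
vial_cap [ 4.1 52.3 57.1] 0.94
vial_cap [ 1.6 -5.5 51.5] 0.25
vial_cap [ 0.6 -0.9 53.4] 0.24
red_handle [138.    1.4 173.5] 0.6
[157.8   0.9 236.9] [ 0.69 -0.41  0.72] 19.3167
```

View pics/s6c.png

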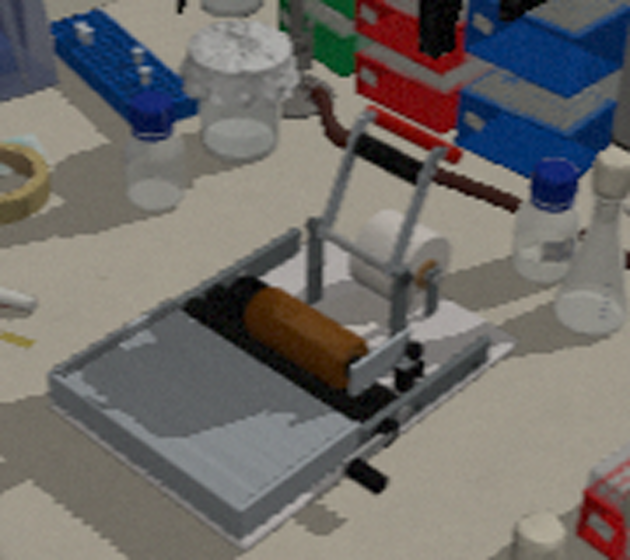

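The vial lies in the hollow with its base on the pad, at about (360,365) in the crop, and the handle is free at (410,135). Lowering behind the handle and pulling forward.

>>> {"api": "arm_command", "payload": {
  "xyz": [
    [0.006,0,0],
    [0.007,0,-0.02],
    [0.007,0,-0.04],
    [0.007,0,-0.06],
    [0.007,0,-0.075],
    [0.007,0,-0.081],
    [0.007,0,-0.081],
    [0.004,0,-0.081],
    [0,0,-0.081],
    [-0.004,-0.0005,-0.081],
    [-0.008,-0.001,-0.081],
    [-0.012,-0.001,-0.081],
    [-0.016,-0.0015,-0.081],
    [-0.02,-0.002,-0.081],
    [-0.024,-0.002,-0.081],
    [-0.028,-0.0025,-0.081],
    [-0.032,-0.003,-0.081],
    [-0.036,-0.003,-0.081],
    [-0.04,-0.0035,-0.081]
  ],
  "rot": [
    [0,0,0],
    [0,0,0],
    [0,0,0],
    [0,0,0],
    [0,0,0],
    [0,0,0],
    [0,0,0],
    [0,0,0],
    [0,0,0],
    [0,0,0],
    [0,0,0],
    [0,0,0],
    [0,0,0],
    [0,0,0],
    [0,0,0],
    [0,0,0],
    [0,0,0],
    [0,0,0],
    [0,0,0]
  ]
}}

```text
time: 20.95
ee_pos: [0.652, -0.0033, 0.1553]
eef_rot: [-0.041, 0.999, 0.0, -0.0]
ft_force: [0.8, -0.0, 0.7]
width: 0.0005
grip_force: 0.6
```

```bash
python3 v.py
```

```text
(506, np.int64(300), np.int64(334), np.int64(192), np.int64(220), np.int64(334), np.int64(209))
vial_base [  1.4 -67.2  63. ] 0.69
vial_base [ 99.3 262.4  -2.3] 0.32
vial_cap [ 0.  54.6 56.8] 0.64
vial_cap [100.   -0.9 187.5] 0.54
vial_cap [-93.2  -0.5  36.1] 0.24
red_handle [101.2  -0.9 187.6] 0.97
[117.7  -0.3 155.3] [-0.33  0.37 -0.15] 21.15
```

>>> {"api": "arm_command", "payload": {
  "xyz": [
    [-0.004,-0.0003,0],
    [-0.008,-0.0007,0],
    [-0.012,-0.001,0],
    [-0.016,-0.0013,0],
    [-0.02,-0.0017,0],
    [-0.024,-0.002,0],
    [-0.028,-0.0023,0],
    [-0.032,-0.0027,0],
    [-0.036,-0.003,0],
    [-0.04,-0.0033,0],
    [-0.043,-0.0036,0],
    [-0.043,-0.0036,0],
    [-0.043,-0.0036,0]
  ],
  "rot": [
    [0,0,0],
    [0,0,0],
    [0,0,0],
    [0,0,0],
    [0,0,0],
    [0,0,0],
    [0,0,0],
    [0,0,0],
    [0,0,0],
    [0,0,0],
    [0,0,0],
    [0,0,0],
    [0,0,0]
  ]
}}

```text
time: 22.23
ee_pos: [0.6096, -0.0068, 0.1557]
eef_rot: [-0.041, 0.999, 0.0, 0.0]
ft_force: [-0.0, 0.7, 0.1]
width: 0.0006
grip_force: 0.0
```

```bash
python3 v.py
```

```text
(508, np.int64(300), np.int64(352), np.int64(186), np.int64(220), np.int64(352), np.int64(186))
vial_base [ -2.6 -68.4  60.6] 0.75
vial_cap [ 2.9 53.8 59.1] 0.88
red_handle [ 48.   -2.  184.2] 0.63
red_handle [101.  262.1  -1.8] 0.62
[ 75.1  -0.4 155.6] [ 0.07  0.26 -0.4 ] 22.4333
```

Handle has passed the tipping point and is moving ahead of the tool. Backing off upward and rearward while it sinks.

>>> {"api": "arm_command", "payload": {
  "xyz": [
    [0.008,0.0007,0],
    [0.015,0.001,0.01],
    [0.02,0.0015,0.03],
    [0.02,0.0015,0.055],
    [0.02,0.0015,0.08],
    [0.02,0.0015,0.1],
    [0.02,0.0015,0.1],
    [0.02,0.0015,0.1],
    [0.02,0.0015,0.1],
    [0.02,0.0015,0.1],
    [0.02,0.0015,0.1],
    [0.02,0.0015,0.1],
    [0.02,0.0015,0.1],
    [0.02,0.0015,0.1],
    [0.02,0.0015,0.1],
    [0.02,0.0015,0.1],
    [0.02,0.0015,0.1],
    [0.02,0.0015,0.1],
    [0.02,0.0015,0.1],
    [0.02,0.0015,0.1]
  ],
  "rot": [
    [0,0,0],
    [0,0,0],
    [0,0,0],
    [0,0,0],
    [0,0,0],
    [0,0,0],
    [0,0,0],
    [0,0,0],
    [0,0,0],
    [0,0,0],
    [0,0,0],
    [0,0,0],
    [0,0,0],
    [0,0,0],
    [0,0,0],
    [0,0,0],
    [0,0,0],
    [0,0,0],
    [0,0,0],
    [0,0,0]
  ]
}}

```text
time: 24.1
ee_pos: [0.6297, -0.0054, 0.2556]
eef_rot: [-0.041, 0.999, 0.0, -0.0]
ft_force: [0.2, 0.5, -0.6]
width: 0.0005
grip_force: 0.0
```

>>> {"api": "arm_command", "payload": {
  "xyz": [
    [0,0,0],
    [0,0,0],
    [0,0,0],
    [0,0,0],
    [0,0,0],
    [0,0,0]
  ],
  "rot": [
    [0,0,0],
    [0,0,0],
    [0,0,0],
    [0,0,0],
    [0,0,0],
    [0,0,0]
  ]
}}

```text
time: 24.6
ee_pos: [0.6297, -0.0054, 0.2556]
eef_rot: [-0.041, 0.999, 0.0, -0.0]
ft_force: [0.2, -0.6, 0.4]
width: 0.0001
grip_force: 0.0
```

```bash
python3 v.py; python3 - <<'E'
from h import *
im=snap('scene','s7'); cv2.imwrite('pics/s7c.png',cv2.resize(im[110:270,230:410,::-1],None,fx=3.5,fy=3.5,interpolation=cv2.INTER_CUBIC))
E
```

```text
(422, np.int64(300), np.int64(334), np.int64(194), np.int64(220), np.int64(334), np.int64(209))
vial_base [  3.7 -66.1  64. ] 0.55
vial_cap [-92.6  -1.1  37.2] 0.43
red_handle [45.2 -0.6 35.9] 0.74
[ 95.   -0.6 255.6] [-0.21 -0.13 -0.26] 24.8
```

View pics/s7c.png

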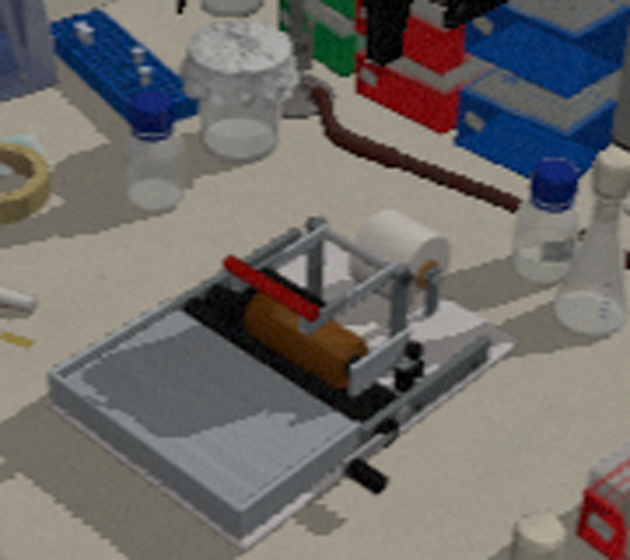

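The arm is down with the red handle at about (272,287) in the crop, above the vial. The vial sits in the hollow with its base on the pad at (360,365). The robot is clear, so I'm handing in.

```bash
python3 -c "
from bench import r
print(r.close_job())"
```

```text
the job is handed in; nothing more can be done
None
```

I handed the job in at about 25 s: the vial is in the hollow with its base pressing lightly on the guide pad, the pressure arm is down on it and the robot is clear. The result of the judging was not shown.

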